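# Weigh in the component cases

## Task

Weigh in the component cases: lift the check weight off the scale pan, stand it upright in its wooden tray, and then, with the pan empty, press the blue zero key. Next stack every case flat, right side up, on the pan in one square column, the heavy yellow one at the bottom, centred on the pan with long sides parallel to the pan's long sides and edges flush, and while they all stand there so, press the green log key. Press the keys only until they push back firmly, leave the red key and the other things on the bench alone, and if a case gets knocked out of place put it right: the column must stand square when the log key is pressed and at the end.

Things in the scene. Friction and masses are not known exactly. Their poses are not given: they have to be found in the camera images.
- pan (a point): centre of the top face of the scale's steel pan, 40 mm above the bench; pan 180 mm long (x) by 140 mm wide (y), on a white base 190 x 150 mm, fixed; z up
- weight_mid (a point): brass check weight, upright cylinder 42 mm in diameter and 50 mm high with a knob 22 mm in diameter on it, 68 mm high in all, 0.5 kg; the point is on its axis 25 mm above its underside, z along the axis. Stands on the pan at first
- weight_tray_in (a point): centre of the inner floor of the weight's wooden tray, 130 x 130 mm outside, walls 5 mm thick, rim 10 mm above the bench and 5 mm above the inner floor; fixed
- zero_key: blue membrane key (zero) on the console, 30 mm square; the pose is the centre of the key's underside, the pressing face is 6 mm above it, 44 mm above the bench; z up, y along the row of keys. Sinks at most 2 mm and is pressed straight down with the finger tips; it registers when pushed with more than 4 N for 0.1 s; 6 to 12 N is ample, over 40 N damages it
- log_key: green membrane key (log) on the console, 30 mm square; the pose is the centre of the key's underside, the pressing face is 6 mm above it, 44 mm above the bench; z up, y along the row of keys. Sinks at most 2 mm and is pressed straight down with the finger tips; it registers when pushed with more than 4 N for 0.1 s; 6 to 12 N is ample, over 40 N damages it
- power_key: red membrane key (power) on the console, 30 mm square; the pose is the centre of the key's underside, the pressing face is 6 mm above it, 44 mm above the bench; z up, y along the row of keys. Sinks at most 2 mm and is pressed straight down with the finger tips; it must not be pressed. The three keys lie in a row 50 mm apart, green in the middle, on a grey console 100 x 160 mm, 40 mm high
- case_a_mid (a point): closed plastic component case, orange with a white lid; length 120 mm, width 64 mm, height 42 mm, about 0.25 kg, flat top and underside, upright as found. The point is its centre, 21 mm above its underside; x along its 120 mm length, y across its width, z up. May be absent (then it has no pose from the start)
- case_b_mid (a point): closed plastic component case, blue with a white lid; length 120 mm, width 64 mm, height 42 mm, about 0.25 kg, flat top and underside, upright as found. The point is its centre, 21 mm above its underside; x along its 120 mm length, y across its width, z up. May be absent (then it has no pose from the start)
- case_c_mid (a point): closed plastic component case, yellow with a black lid, the tallest and heaviest; length 120 mm, width 64 mm, height 60 mm, about 0.5 kg, flat top and underside, upright as found. The point is its centre, 30 mm above its underside; x along its 120 mm length, y across its width, z up. Always there
- case_d_mid (a point): closed plastic component case, green with a black lid; length 120 mm, width 64 mm, height 54 mm, about 0.25 kg, flat top and underside, upright as found. The point is its centre, 27 mm above its underside; x along its 120 mm length, y across its width, z up. May be absent (then it has no pose from the start)
- weight: the check weight (origin under its centre)
- case_a: the same case as case_a_mid (origin under its centre)
- case_b: the same case as case_b_mid (origin under its centre)
- case_c: the same case as case_c_mid (origin under its centre)
- case_d: the same case as case_d_mid (origin under its centre)
- multimeter: yellow hand-held multimeter lying beyond the scale, 150 x 75 x 34 mm, loose: leave alone
- flux_jar: jar 60 mm in diameter and 60 mm high beyond the scale, loose: leave alone
- screwdriver: screwdriver 180 mm long lying to the left, loose: leave alone
There are look-alikes about, which are no part of the job. What is shaped like the case_d but purple is not meant.

How it is judged:
On the way, in this order (a step that is already met when the one before it is completed fails the run):
1. the check weight stands in its tray, released (horizontal distance between weight_mid and weight_tray_in below 0.056 m and angle between weight_mid's own z axis and vertical below 0.1 rad and height (world z) of weight_mid below 0.033 m and contact force between weight and the fingers below 0.05 N and linear speed of weight below 0.01 m/s), for 0.2 s.
2. the blue zero key is pressed while no case is on the pan and the weight is in its tray (contact force between zero_key and the fingers above 4 N and horizontal distance between weight_mid and weight_tray_in below 0.056 m and angle between weight_mid's own z axis and vertical below 0.1 rad and height (world z) of weight_mid below 0.033 m and horizontal distance between each of case_a_mid, case_b_mid, case_c_mid, case_d_mid and pan above 0.1 m), for 0.1 s.
3. all cases stand released in one square column on the pan, yellow at the bottom (horizontal distance between each of case_a_mid, case_b_mid, case_c_mid, case_d_mid and pan below 0.015 m and angle between the x axis of each of case_a_mid, case_b_mid, case_c_mid, case_d_mid and the x axis of pan, either way round below 0.1 rad and angle between each of case_a_mid, case_b_mid, case_c_mid, case_d_mid's own z axis and vertical below 0.06 rad and horizontal distance between case_a_mid and case_b_mid below 0.01 m and horizontal distance between each of case_a_mid, case_b_mid and case_c_mid below 0.01 m and horizontal distance between each of case_a_mid, case_b_mid, case_c_mid and case_d_mid below 0.01 m and height (world z) of case_c_mid below 0.09 m and contact force between each of case_a, case_b, case_c, case_d and the fingers below 0.05 N and linear speed of each of case_a, case_b, case_c, case_d below 0.01 m/s), for 0.3 s.
4. the green log key is pressed while the column stands (contact force between log_key and the fingers above 4 N and horizontal distance between each of case_a_mid, case_b_mid, case_c_mid, case_d_mid and pan below 0.015 m and angle between the x axis of each of case_a_mid, case_b_mid, case_c_mid, case_d_mid and the x axis of pan, either way round below 0.1 rad and angle between each of case_a_mid, case_b_mid, case_c_mid, case_d_mid's own z axis and vertical below 0.06 rad and horizontal distance between case_a_mid and case_b_mid below 0.01 m and horizontal distance between each of case_a_mid, case_b_mid and case_c_mid below 0.01 m and horizontal distance between each of case_a_mid, case_b_mid, case_c_mid and case_d_mid below 0.01 m and height (world z) of case_c_mid below 0.09 m), for 0.1 s.
At the end, for the whole second after the job is handed in: The check weight stands upright on its tray's floor; every case lies flat, released and still in one column on the pan, yellow lowest (centre below 0.09 m): centres within 15 mm of the pan's centre and 10 mm of each other seen from above, long sides within 0.1 rad of the pan's (all of step 1 and all of step 3); the robot touches nothing.
It fails at once if the red power key is pressed (contact force between power_key and anything else above 2 N).
It fails at once if a key is pushed with more than 40 N (contact force between any of zero_key, log_key and anything else above 40 N).
It fails at once if the multimeter, jar or screwdriver is moved by more than 30 mm (distance of any of multimeter, flux_jar, screwdriver from where it was at the start of the episode above 0.03 m).
Of case_a, case_b, case_d only 2 to 3 are there at a start; the rules pass over those that are not, and their reading is None.
At some moment in a run one of case_c may be knocked a few centimetres aside while the robot is not near it.
It also fails if it takes over 210 s, if anything falls off the work surface, if the arm or the gripper's body presses on something with over 40 N, if the wrist force passes 120 N, or if a joint passes its speed limit or range.

## Robot

A 6-joint arm with a two-finger parallel gripper is mounted at the origin on the work surface. World frame = base frame: x ahead of the robot, y to its left, z up, the work surface at z = 0. Lengths are in m, angles in rad, forces in N, time in s.
With the tool pointing down it reaches from about 0.425 to 0.95 m from the base axis. Payload 14.7 kg.
Tool frame: the origin (TCP) lies where the fingers leave the gripper's body, on its centre line; the fingertips stand r.tips_ahead ahead of it and the grasp point (between the pads) lies 54 mm ahead of it (r.tips_ahead is the distance from the TCP to the fingertips, in m); z points along the fingers, y is the line along which they close (so a half turn about z gives the same grasp; the last joint's range is limited). The gripper opens to 85 mm and grips with 20 to 120 N. Pads are 22 mm wide; open, the fingers measure 114 mm over their backs; the gripper's body (76 mm by 85 mm) begins 54 mm behind the grasp point. The pads swing forward as they close: fully open they stand 13 mm farther back than shut.
Start: joints at [-1.19, 0.48, 1.596, -0, 1.065, -0.047], TCP at [0.27, -0.591, 0.304] pointing down, gripper open.
Joint ranges: [-2.75, 2.75], [-0.82, 2.05], [0.23, 2.67], [-1.56, 4.7], [0.09, 2.69], [-2.92, 2.92]. Speed limits (rad/s): [1.89, 1.89, 2.39, 3.01, 3.01, 3.01].

## Interface

Orientations are given as a unit quaternion [w, x, y, z].
In Python, from bench import telemetry, cams, ticket, r gives the robot as it stands.
- The arm moves only by the shell command python3 -m pendant 'ROWS'. ROWS is JSON, a list of rows, each an object with "hand": the opening, from -1 (shut) to 1 (fully open); "dp": the shift along the tool's x, y, z in cm, a list of three; "yaw": the turn about the tool's z in rad. In form: [{"hand": hand, "dp": [x, y, z], "yaw": yaw}, ...]. A call has 1 to 10 rows; each row is the pose to reach, as a shift and turn from the pose commanded when the call began, along the tool's axes at that moment; what a row does not reach only later rows make up. A row lasts 1/8 s, in which the tool goes at most 62.5 mm and 10.7 degrees, less where a joint would pass 70% of its speed; a pose out of reach is approached as far as the arm can. A call with a gripper value outside its range is refused whole. The fingers move at their own pace and stop on an object; the grip force is fixed at half the most. Time passes only in rows, so rows that repeat a pose let the fingers close. It gives the time, the measured TCP pose, the force, the opening and the grip force at its end, in the units of the state.
- telemetry.get_obs(): the state, without advancing time (a new reading comes with each control period).
- cams.camera(name): name is "scene" or "top" or "wrist"; returns the picture (400x640x3 uint8, red, green, blue); there is no depth.
- cams.camera_params(name): a dict with "K" (3x3 intrinsics, pixels), "rvec" (rotation vector, rad) and "tvec" (3), from world to camera coordinates, as OpenCV has them. Camera axes: x right, y down, z forward; pixel columns grow to the right and rows downward; lengths in m; the calibration is good to about 2 mm. A picture is of the moment at which its call begins: read the wrist's pose just before it. camera_params takes no time and is no camera call; for the wrist camera it gives the pose at the moment of the call.
- ticket.close_job(): hands the job in; it is judged then, once.
Trained networks look in the newest picture that a camera, given by its name, has taken for a name from the list of things; names that differ only in an ending like _2 or _b are one class to them, and where a whole thing is asked for, a point or a joint stands for the part that bears it (a point fixed in the world has none). Each returns a list of dicts, best first, with "p" (0 to 1); they miss things now and then, are a little off and sometimes report something else, mostly with a low value. They report only what shows in the picture. A call takes as long as a camera call. They do not tell look-alikes from the thing itself.
- cams.recognise(camera, query): "point" ([x, y, z] in m, in world coordinates, good to about 4 mm: the middle of the surface that is visible of it).
- cams.silhouettes(camera, query): "pixels" (400x640 bool, what is visible of it).
- cams.tip_of(camera, query): "point" ([x, y, z] in m, in world coordinates, good to about 4 mm: a listed point, or the origin of a listed thing).
The state is a dict: "time_s": time; "joint_positions": joint angles; "dq": joint speeds; "joint_efforts": joint torques, N m; "tcp_pos": TCP position; "eef_rot": TCP orientation; "ft_force": force on the tool from outside, world axes, zero at the start; "moment": the same for the moment, N m; "width": finger opening in m; "finger_force": force on a finger pad.
Only numpy, scipy, OpenCV 4.12 (cv2) and the standard library are available. Lean on these libraries where they do the work, as an engineer would, in place of code of your own. Each camera call takes 0.05 s, during which the arm holds its last target. There are 200 camera calls.

## Working session

There is one attempt and no reset: what is moved stays moved. The work goes in short steps, Python scripts to look and compute and a shell command to move; the robot and the scene stay as the last step left them, time stands still between calls to the robot, and variables do not carry over. Pictures are saved under pics/ and viewed, at most 14 in all, crops included, and the job is handed in when it is done.

```bash
mkdir -p pics; ls; python3 - <<'E'
from bench import telemetry,cams,r
import cv2
print(telemetry.get_obs(), r.tips_ahead)
for n in("top","scene"):
    im=cams.camera(n); cv2.imwrite(f"pics/{n}0.png",im[:,:,::-1])
    for q in ["pan","weight_mid","weight_tray_in","zero_key","log_key","power_key","case_a_mid","case_b_mid","case_c_mid","case_d_mid"]:
        print(n,q,[([round(float(v),3) for v in d["point"]],round(float(d["p"]),2)) for d in cams.tip_of(n,q)[:4]])
E
```

```text
pics
{'time_s': 0.0, 'joint_positions': array([-1.18960237e+00,  4.80792082e-01,  1.59686897e+00,  1.04788284e-05,
        1.06509848e+00, -4.65916297e-02]), 'dq': array([ 0.00039643,  0.00104075, -0.00030667,  0.0008557 ,  0.000278  ,
       -0.0008517 ]), 'joint_efforts': array([-6.81084552e-03, -9.50662279e+01, -4.30181944e+01, -4.71072890e-04,
        1.21980850e-02, -6.23653960e-06]), 'tcp_pos': array([ 0.26956361, -0.59111492,  0.30329997]), 'eef_rot': array([-5.76052520e-04,  9.77212388e-01,  2.12263065e-01, -9.26365684e-05]), 'ft_force': array([-0.17495616, -0.67132307, -0.80009133]), 'moment': array([-0.01388692,  0.0548419 ,  0.04902886]), 'finger_force': 0.0, 'width': 0.08565852814020125} 0.0726
top pan [([0.592, -0.021, 0.04], 0.88)]
top weight_mid [([0.617, -0.043, 0.069], 0.73), ([0.626, 0.289, 0.009], 0.21)]
top weight_tray_in [([0.628, 0.29, 0.005], 0.95)]
top zero_key [([0.431, 0.339, 0.041], 0.66)]
top log_key [([0.438, 0.289, 0.034], 0.6)]
top power_key [([0.8, -0.094, -0.001], 0.57), ([0.446, 0.238, 0.038], 0.54)]
top case_a_mid [([0.44, -0.255, 0.019], 0.74)]
top
[... 170 characters left out ...]
0.58, -0.562, 0.029], 0.67)]
scene pan [([0.592, -0.021, 0.043], 0.96)]
scene weight_mid [([0.613, -0.036, 0.063], 0.74), ([0.43, 0.505, 0.002], 0.43), ([0.599, -0.242, -0.002], 0.24)]
scene weight_tray_in [([0.622, 0.291, 0.005], 0.94)]
scene zero_key [([0.621, 0.289, 0.004], 0.47), ([0.428, 0.337, 0.038], 0.43)]
scene log_key [([0.439, 0.287, 0.035], 0.55), ([0.6, -0.244, 0.035], 0.4)]
scene power_key [([0.446, 0.24, 0.039], 0.47), ([0.436, -0.259, 0.024], 0.36)]
scene case_a_mid [([0.435, -0.26, 0.025], 0.65)]
scene case_b_mid [([0.428, -0.383, 0.022], 0.71)]
scene case_c_mid [([0.603, -0.247, 0.034], 0.91)]
scene case_d_mid [([0.583, -0.386, 0.028], 0.65), ([0.587, -0.564, 0.024], 0.56)]
```

View pics/top0.png

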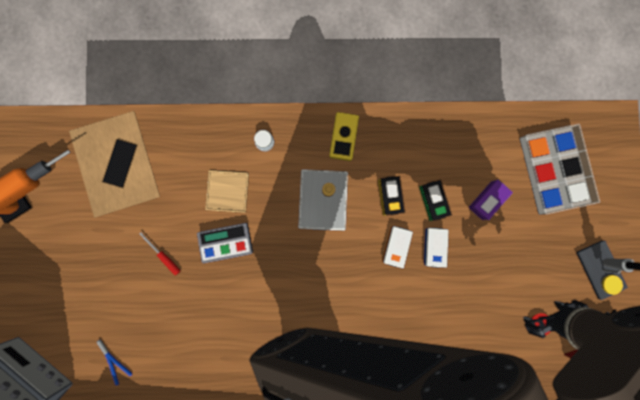

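View pics/scene0.png

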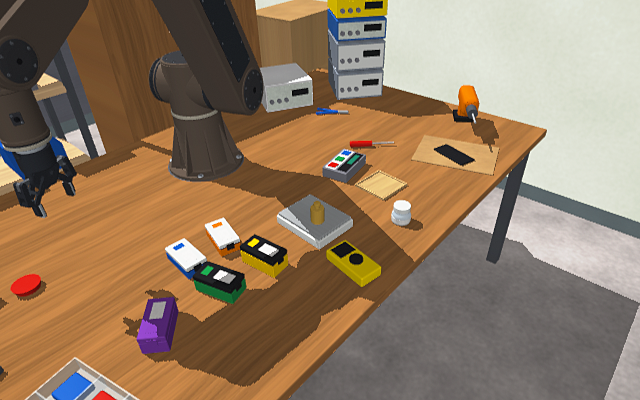

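```bash
cat > h.py <<'E'
import numpy as np, cv2
from scipy.optimize import minimize
from scipy.spatial.transform import Rotation as R
from bench import telemetry,cams,r
DIM=dict(case_a=(.12,.064,.042),case_b=(.12,.064,.042),case_c=(.12,.064,.06),case_d=(.12,.064,.054))
def proj(P,c): return cv2.projectPoints(np.float64(P),c["rvec"],c["tvec"],c["K"],None)[0][:,0]
def ray(px,c,z):
    "pixels -> world points on the plane z"
    Rm=cv2.Rodrigues(np.float64(c["rvec"]))[0]; o=-Rm.T@np.ravel(c["tvec"])
    d=np.c_[px,np.ones(len(px))]@np.linalg.inv(c["K"]).T@Rm
    return o+d*((z-o[2])/d[:,2])[:,None]
def box(x,y,a,dim,z0):
    s=np.array([(i,j,k) for i in(-.5,.5) for j in(-.5,.5) for k in(0,1)])*dim
    return R.from_euler("z",a).apply(s)+[x,y,z0]
def mask(cam,q,near,shot=True):
    "silhouette of q nearest the world point near"
    c=cams.camera_params(cam)
    if shot: cams.camera(cam)
    t=proj([near],c)[0]; best=None
    for d in cams.silhouettes(cam,q):
        m=d["pixels"]
        if m.sum()<30: continue
        e=np.hypot(*(np.argwhere(m).mean(0)[::-1]-t))
        if best is None or e<best[0]: best=(e,m,d["p"])
    return (c,)+best[1:]+(best[0],) if best else None
def fit(views,dim,z0,p0):
    def cost(p):
        L=0
        for v in views:
            c,m=v[:2]; h=cv2.convexHull(np.round(proj(box(*p,dim,z0),c)*16).astype(np.int32))
            k=np.zeros(m.shape,np.uint8); cv2.fillPoly(k,[h],255,cv2.LINE_AA,4); k=k/255.
            L+=1-np.minimum(k,m).sum()/np.maximum(k,m).sum()
        return L/len(views)
    b=min((minimize(cost,p0+np.array([0,0,a]),method="Nelder-Mead",options=dict(initial_simplex=p0+np.array([0,0,a])+np.array([[0,0,0],[.01,0,0],[0,.01,0],[0,0,.2]]),xatol=1e-4,fatol=1e-5)) for a in(-.3,0,.3)),key=lambda s:s.fun)
    return b.x,b.fun
def locate(q,near,z0=0,cams_=("top","scene"),a0=0.):
    vs=[v for v in (mask(c,q,near) for c in cams_) if v]
    p,f=fit(vs,DIM[q],z0,np.array([near[0],near[1],a0]))
    print(q,"x %.4f y %.4f yaw %.3f"%tuple(p),"cost %.3f"%f,[(round(float(v[2]),2),round(float(v[3]),1)) for v in vs]); return p
def go(x,y,z,a=None):
    "rows shift (cm) and yaw to bring the TCP to x,y,z, tool x (or -x) along world angle a"
    o=telemetry.get_obs(); w=o["eef_rot"]; M=R.from_quat(np.r_[w[1:],w[0]]).as_matrix()
    dp=M.T@(np.array([x,y,z])-o["tcp_pos"])*100; t=np.arctan2(M[1,0],M[0,0]); dy=0
    if a is not None: dy=-((a-t+np.pi/2)%np.pi-np.pi/2)
    print("go dp",dp.round(2),"yaw %.3f"%dy,"| tool angle %.3f tcp"%t,o["tcp_pos"].round(4),"q6 %.2f F"%o["joint_positions"][5],o["ft_force"].round(1),"w %.4f"%o["width"],"t %.1f"%o["time_s"])
E
python3 - <<'E'
from h import *
for q,n in dict(case_a=(.438,-.257,.02),case_b=(.429,-.382,.02),case_c=(.601,-.244,.03),case_d=(.583,-.384,.03)).items():
    locate(q,n,cams_=("top",)); locate(q,n)
c=cams.camera_params("top")
print(ray(np.array([[301,170],[347,171],[345,229],[300,228],[328,190]]),c,.04).round(3))
go(.615,-.04,.25,0)
E
```

```text
case_a x 0.4369 y -0.2594 yaw -0.268 cost 0.082 [(0.81, 1.4)]
case_a x 0.4353 y -0.2608 yaw -0.325 cost 0.117 [(0.69, 1.4), (0.89, 1.8)]
case_b x 0.4320 y -0.3845 yaw -0.115 cost 0.108 [(0.6, 1.3)]
case_b x 0.4323 y -0.3865 yaw -0.105 cost 0.151 [(0.65, 1.6), (0.7, 1.9)]
case_c x 0.5975 y -0.2437 yaw 0.118 cost 0.094 [(0.69, 0.6)]
case_c x 0.6008 y -0.2434 yaw 0.104 cost 0.082 [(0.79, 0.2), (0.87, 0.2)]
case_d x 0.5830 y -0.3843 yaw 0.271 cost 0.067 [(0.6, 0.4)]
case_d x 0.5812 y -0.3864 yaw 0.178 cost 0.560 [(0.74, 43.7), (0.75, 1.8)]
[[ 0.686  0.046  0.04 ]
 [ 0.681 -0.102  0.04 ]
 [ 0.495 -0.091  0.04 ]
 [ 0.5    0.052  0.04 ]
 [ 0.62  -0.039  0.04 ]]
go dp [ 54.29 -35.85   5.39] yaw 0.428 | tool angle 0.428 tcp [ 0.2697 -0.5914  0.3039] q6 -0.05 F [-0.6 -0.1  0.3] w 0.0853 t 2.3
```

```bash
python3 - <<'E'
from h import *
go(.59,-.02,.32,-.045)
E
python3 -m pendant '[{"hand":1,"dp":[27,-18,-1],"yaw":0.47},{"hand":1,"dp":[27,-18,-1],"yaw":0.47},{"hand":1,"dp":[27,-18,-1],"yaw":0.47},{"hand":1,"dp":[27,-18,-1],"yaw":0.47},{"hand":1,"dp":[27,-18,-1],"yaw":0.47},{"hand":1,"dp":[53,-35,-1],"yaw":0.47},{"hand":1,"dp":[53,-35,-1],"yaw":0.47},{"hand":1,"dp":[53,-35,-1],"yaw":0.47},{"hand":1,"dp":[53,-35,-1],"yaw":0.47},{"hand":1,"dp":[53,-35,-1],"yaw":0.47}]'
```

```text
go dp [ 52.85 -38.71  -1.61] yaw 0.473 | tool angle 0.428 tcp [ 0.2697 -0.5914  0.3039] q6 -0.05 F [-0.6 -0.1  0.3] w 0.0853 t 2.3
time_s: 3.55
tcp_pos: [0.5997, -0.0637, 0.3141]
eef_rot: [0.0, 1.0, -0.021, 0.0]
ft_force: [0.0, -0.4, 0.7]
width: 0.0856
finger_force: 0.0
```

```bash
python3 -m pendant '[{"hand":1,"dp":[0,0,0],"yaw":0},{"hand":1,"dp":[0,0,0],"yaw":0},{"hand":1,"dp":[0,0,0],"yaw":0}]'; python3 - <<'E'
from h import *
go(.615,-.04,.12,-.045)
im=cams.camera("wrist"); cv2.imwrite("pics/w1.png",im[:,:,::-1])
for q in ["pan","weight_mid"]:
    print(q,[(d["point"].round(3) if hasattr(d["point"],"round") else d["point"],d["p"]) for d in cams.tip_of("wrist",q)[:3]])
E
```

```text
time_s: 3.92
tcp_pos: [0.5982, -0.0667, 0.3139]
eef_rot: [0.0, 1.0, -0.022, -0.0]
ft_force: [0.4, -0.4, 0.3]
width: 0.0852
finger_force: 0.0
go dp [ 1.57 -2.75 19.39] yaw 0.001 | tool angle -0.044 tcp [ 0.5982 -0.0667  0.3139] q6 1.45 F [ 0.4 -0.4  0.3] w 0.0852 t 3.9
pan [([0.5873, -0.0243, 0.0417], 0.7), ([0.4328, -0.3821, 0.0025], 0.17)]
weight_mid [([0.6175, -0.0423, 0.066], 0.84)]
```

View pics/w1.png

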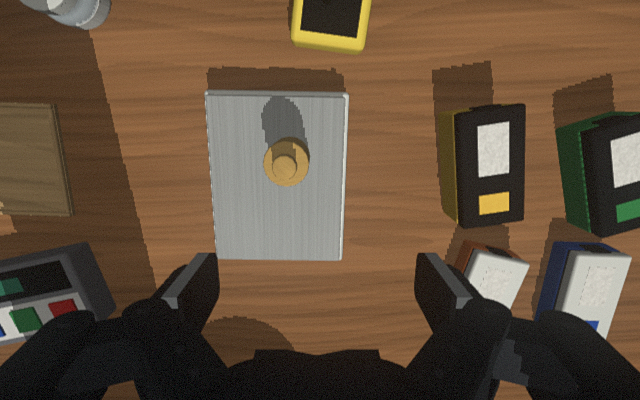

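The wrist picture shows the pan with corners near (206,93), (347,95), (341,259), (217,258) and the weight's knob near (285,166); yellow, green, orange and blue cases lie on the right.

```bash
python3 - <<'E'
from h import *
c=cams.camera_params("wrist")
P=ray(np.array([[207,93.],[347,95],[341,259],[217,258]]),c,.04);print(P.round(4),P.mean(0))
for i,j in((3,0),(2,1)): d=P[j]-P[i];print("yaw",np.arctan2(d[1],d[0]),np.hypot(*d[:2]))
for i,j in((1,0),(2,3)): d=P[j]-P[i];print("yaw",np.arctan2(-d[0],d[1]),np.hypot(*d[:2]))
print(ray(np.array([[285,166.]]),c,.108),ray(np.array([[287,161.]]),c,.09))
cams.camera("wrist")
for q in ("case_c","case_a","case_b"): locate(q,dict(case_a=(.438,-.257,.02),case_b=(.429,-.382,.02),case_c=(.601,-.244,.03))[q],cams_=("wrist",))
E
```

```text
[[ 0.6854  0.0393  0.04  ]
 [ 0.6776 -0.0996  0.04  ]
 [ 0.4995 -0.0896  0.04  ]
 [ 0.5068  0.0515  0.04  ]] [ 0.59233662 -0.02459065  0.04      ]
yaw -0.06863667801358128 0.1790125588759796
yaw -0.05618368509921588 0.1782980102272926
yaw -0.056438968801941006 0.13907248650240983
yaw -0.05147630531899811 0.141303232077338
[[ 0.62048102 -0.04016787  0.108     ]] [[ 0.62190083 -0.04039984  0.09      ]]
case_c x 0.5994 y -0.2400 yaw 0.127 cost 0.063 [(0.58, 2.2)]
case_a x 0.4539 y -0.2858 yaw 0.714 cost 0.514 [(0.61, 26.5)]
case_b x 0.4309 y -0.3819 yaw -0.078 cost 0.284 [(0.64, 15.1)]
```

```bash
python3 -m pendant '[{"hand":1,"dp":[2,-2.7,4],"yaw":0},{"hand":1,"dp":[2,-2.7,10],"yaw":0},{"hand":1,"dp":[2,-2.7,15],"yaw":0},{"hand":1,"dp":[2,-2.7,18.8],"yaw":0},{"hand":1,"dp":[2,-2.7,18.8],"yaw":0},{"hand":-1,"dp":[2,-2.7,18.8],"yaw":0},{"hand":-1,"dp":[2,-2.7,18.8],"yaw":0},{"hand":-1,"dp":[2,-2.7,18.8],"yaw":0},{"hand":-1,"dp":[2,-2.7,18.8],"yaw":0},{"hand":-1,"dp":[2,-2.7,18.8],"yaw":0}]'; python3 - <<'E'
from h import *
go(.626,.29,.126,-.045)
E
```

```text
time_s: 5.68
tcp_pos: [0.6208, -0.0397, 0.1279]
eef_rot: [0.0, 1.0, -0.021, 0.001]
ft_force: [-1.7, -1.1, 12.2]
width: 0.0408
finger_force: 59.2
go dp [ -0.87 -32.96   0.18] yaw 0.003 | tool angle -0.042 tcp [ 0.6208 -0.0397  0.1279] q6 1.50 F [-1.7 -1.1 12.2] w 0.0408 t 5.7
```

```bash
python3 -m pendant '[{"hand":-1,"dp":[0,0,-3],"yaw":0},{"hand":-1,"dp":[0,0,-7],"yaw":0},{"hand":-1,"dp":[-0.3,-6,-7],"yaw":0},{"hand":-1,"dp":[-0.9,-33,-7],"yaw":0},{"hand":-1,"dp":[-0.9,-33,-7],"yaw":0},{"hand":-1,"dp":[-0.9,-33,-7],"yaw":0},{"hand":-1,"dp":[-0.9,-33,-7],"yaw":0},{"hand":-1,"dp":[-0.9,-33,-7],"yaw":0},{"hand":-1,"dp":[-0.9,-33,-3],"yaw":0},{"hand":-1,"dp":[-0.9,-33,0],"yaw":0}]'; python3 - <<'E'
from h import *
go(.626,.29,.094,-.045)
E
```

```text
time_s: 6.92
tcp_pos: [0.6245, 0.2904, 0.1253]
eef_rot: [0.0, 1.0, -0.021, -0.0]
ft_force: [-0.7, -0.2, -5.3]
width: 0.0405
finger_force: 62.9
go dp [0.15 0.03 3.13] yaw 0.003 | tool angle -0.042 tcp [0.6245 0.2904 0.1253] q6 2.00 F [-0.7 -0.2 -5.3] w 0.0405 t 6.9
```

```bash
python3 -m pendant '[{"hand":-1,"dp":[0,0,2],"yaw":0},{"hand":-1,"dp":[0,0,2.8],"yaw":0},{"hand":-1,"dp":[0,0,3.2],"yaw":0},{"hand":-1,"dp":[0,0,3.2],"yaw":0}]'
python3 -m pendant '[{"hand":1,"dp":[0,0,0],"yaw":0},{"hand":1,"dp":[0,0,0],"yaw":0},{"hand":1,"dp":[0,0,0],"yaw":0},{"hand":1,"dp":[0,0,-4],"yaw":0},{"hand":1,"dp":[0,0,-10],"yaw":0},{"hand":1,"dp":[-6,0,-16],"yaw":0},{"hand":1,"dp":[-12,0,-20],"yaw":0},{"hand":1,"dp":[-14,0,-20],"yaw":0},{"hand":-1,"dp":[-14,0,-20],"yaw":0},{"hand":-1,"dp":[-14,0,-20],"yaw":0}]'
python3 - <<'E'
from h import *
go(.43,.338,.15,.16)
im=cams.camera("wrist"); cv2.imwrite("pics/w2.png",im[:,:,::-1])
for q in ["weight_mid","weight_tray_in","zero_key","log_key","power_key"]:
    print(q,[(np.round(d["point"],3),round(float(d["p"]),2)) for d in cams.tip_of("wrist",q)[:2]])
E
```

```text
time_s: 7.42
tcp_pos: [0.6252, 0.2906, 0.0946]
eef_rot: [-0.0, 1.0, -0.021, 0.0]
ft_force: [-0.1, 0.1, -5.2]
width: 0.0407
finger_force: 62.8
time_s: 8.68
tcp_pos: [0.4853, 0.2967, 0.2943]
eef_rot: [-0.0, 1.0, -0.021, 0.001]
ft_force: [0.4, -0.0, -0.4]
width: 0.0514
finger_force: 0.0
go dp [-5.71 -3.89 14.42] yaw -0.202 | tool angle -0.042 tcp [0.4853 0.2967 0.2943] q6 2.11 F [ 0.4 -0.  -0.4] w 0.0514 t 8.7
weight_mid [(array([0.624, 0.292, 0.028]), 0.57)]
weight_tray_in []
zero_key [(array([0.425, 0.338, 0.035]), 0.65)]
log_key [(array([0.437, 0.292, 0.042]), 0.71)]
power_key [(array([0.446, 0.242, 0.038]), 0.61)]
```

View pics/w2.png

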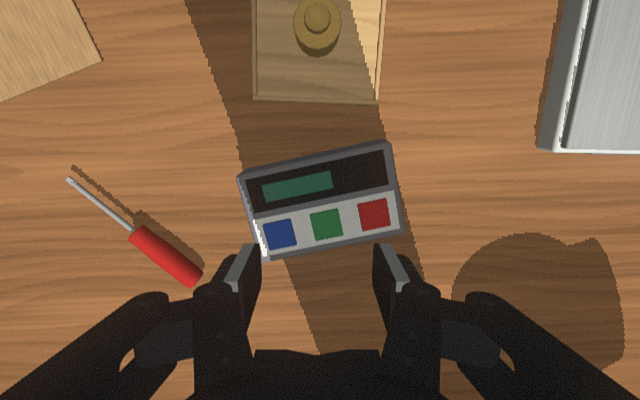

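```bash
python3 - <<'E'
from h import *
c=cams.camera_params("wrist")
P=ray(np.array([[280,234.],[327,224],[374,214]]),c,.044);print(P.round(4)); d=P[0]-P[2]
a=np.arctan2(-d[0],d[1]);print("yaw",a)
go(P[0,0],P[0,1],.14,a); go(P[1,0],P[1,1],.14,a)
E
```

```text
[[0.4293 0.3372 0.044 ]
 [0.4382 0.2882 0.044 ]
 [0.447  0.2401 0.044 ]]
yaw 0.18050350822094738
go dp [-5.77 -3.85 15.33] yaw -0.223 | tool angle -0.043 tcp [0.4854 0.2963 0.2933] q6 2.11 F [ 0.4  0.2 -0.3] w 0.0047 t 9.0
go dp [-4.67  1.   15.33] yaw -0.223 | tool angle -0.043 tcp [0.4854 0.2963 0.2933] q6 2.11 F [ 0.4  0.2 -0.3] w 0.0047 t 9.0
```

```bash
python3 -m pendant '[{"hand":-1,"dp":[-5.8,-3.9,4],"yaw":-0.22},{"hand":-1,"dp":[-5.8,-3.9,9],"yaw":-0.22},{"hand":-1,"dp":[-5.8,-3.9,14],"yaw":-0.22},{"hand":-1,"dp":[-5.8,-3.9,16.5],"yaw":-0.22},{"hand":-1,"dp":[-5.8,-3.9,16.9],"yaw":-0.22},{"hand":-1,"dp":[-5.8,-3.9,16.9],"yaw":-0.22}]'; python3 -m pendant '[{"hand":-1,"dp":[0,0,0.3],"yaw":0},{"hand":-1,"dp":[0,0,0.5],"yaw":0},{"hand":-1,"dp":[0,0,0.6],"yaw":0}]'
```

```text
time_s: 9.72
tcp_pos: [0.429, 0.338, 0.1252]
eef_rot: [-0.0, 0.996, 0.089, 0.0]
ft_force: [0.3, 0.4, 0.1]
width: 0.0
finger_force: 0.0
time_s: 10.1
tcp_pos: [0.4288, 0.338, 0.1192]
eef_rot: [-0.0, 0.996, 0.089, 0.0]
ft_force: [0.2, -0.1, 1.4]
width: -0.0
finger_force: 0.0
```

```bash
python3 -m pendant '[{"hand":-1,"dp":[0,0,0.1],"yaw":0},{"hand":-1,"dp":[0,0,0.1],"yaw":0}]';  python3 -m pendant '[{"hand":-1,"dp":[0,0,0.1],"yaw":0},{"hand":-1,"dp":[0,0,0.1],"yaw":0}]'
```

```text
time_s: 10.35
tcp_pos: [0.4286, 0.3379, 0.1179]
eef_rot: [-0.0, 0.996, 0.089, -0.0]
ft_force: [-0.1, -0.2, -0.7]
width: 0.0002
finger_force: 0.0
time_s: 10.6
tcp_pos: [0.4286, 0.3379, 0.1168]
eef_rot: [0.0, 0.996, 0.089, -0.0]
ft_force: [0.3, 1.0, 0.2]
width: 0.0003
finger_force: 0.0
```

```bash
python3 -m pendant '[{"hand":-1,"dp":[0,0,0.1],"yaw":0},{"hand":-1,"dp":[0,0,0.1],"yaw":0}]';  python3 -m pendant '[{"hand":-1,"dp":[0,0,0.05],"yaw":0},{"hand":-1,"dp":[0,0,0.05],"yaw":0}]'
```

```text
time_s: 10.85
tcp_pos: [0.4287, 0.3379, 0.1159]
eef_rot: [-0.0, 0.996, 0.089, 0.0]
ft_force: [-1.1, -0.1, 1.9]
width: 0.0004
finger_force: 1.4
time_s: 11.1
tcp_pos: [0.4287, 0.3379, 0.1154]
eef_rot: [-0.0, 0.996, 0.089, 0.0]
ft_force: [-0.3, -0.3, 3.9]
width: -0.0002
finger_force: 1.9
```

```bash
python3 -m pendant '[{"hand":-1,"dp":[0,0,0.05],"yaw":0},{"hand":-1,"dp":[0,0,0.05],"yaw":0}]';  python3 -m pendant '[{"hand":-1,"dp":[0,0,0.05],"yaw":0},{"hand":-1,"dp":[0,0,0.05],"yaw":0},{"hand":-1,"dp":[0,0,0.05],"yaw":0}]'
```

```text
time_s: 11.35
tcp_pos: [0.4287, 0.3379, 0.1149]
eef_rot: [-0.0, 0.996, 0.089, 0.0]
ft_force: [-0.1, -0.8, 5.3]
width: 0.0001
finger_force: 2.6
time_s: 11.72
tcp_pos: [0.4287, 0.3379, 0.1146]
eef_rot: [-0.0, 0.996, 0.089, 0.0]
ft_force: [-1.9, -0.8, 8.0]
width: 0.0005
finger_force: 4.3
```

```bash
python3 -m pendant '[{"hand":-1,"dp":[0,0,0],"yaw":0},{"hand":-1,"dp":[0,0,-5],"yaw":0},{"hand":1,"dp":[0,0,-11],"yaw":0},{"hand":1,"dp":[0,2,-17],"yaw":0},{"hand":1,"dp":[-2.8,65.4,-20],"yaw":0.08},{"hand":1,"dp":[-2.8,65.4,-20],"yaw":0.08},{"hand":1,"dp":[-2.8,65.4,-20],"yaw":0.08},{"hand":1,"dp":[-2.8,65.4,-20],"yaw":0.08},{"hand":1,"dp":[-2.8,65.4,-20],"yaw":0.08},{"hand":1,"dp":[-2.8,65.4,-20],"yaw":0.08}]'; python3 - <<'E'
from h import *
go(.52,-.31,.32,.1)
E
```

```text
time_s: 12.98
tcp_pos: [0.482, -0.0548, 0.302]
eef_rot: [0.0, 0.999, 0.049, 0.0]
ft_force: [0.9, 0.1, -0.0]
width: 0.0858
finger_force: 0.0
go dp [ 1.29 25.77 -1.8 ] yaw -0.002 | tool angle 0.098 tcp [ 0.482  -0.0548  0.302 ] q6 1.30 F [ 0.9  0.1 -0. ] w 0.0858 t 13.0
```

```bash
python3 -m pendant '[{"hand":1,"dp":[1.3,25.8,-2],"yaw":0},{"hand":1,"dp":[1.3,25.8,-2],"yaw":0},{"hand":1,"dp":[1.3,25.8,-2],"yaw":0},{"hand":1,"dp":[1.3,25.8,-2],"yaw":0},{"hand":1,"dp":[1.3,25.8,-2],"yaw":0},{"hand":1,"dp":[1.3,25.8,-2],"yaw":0}]'; python3 - <<'E'
from h import *
go(.52,-.31,.32,.1)
im=cams.camera("wrist"); cv2.imwrite("pics/w3.png",im[:,:,::-1])
for q,n in dict(case_a=(.436,-.26,.02),case_b=(.432,-.384,.02),case_c=(.60,-.242,.03),case_d=(.583,-.384,.03)).items():
    locate(q,n,cams_=("wrist",))
E
```

```text
time_s: 13.72
tcp_pos: [0.5198, -0.3085, 0.3212]
eef_rot: [-0.0, 0.999, 0.048, -0.0]
ft_force: [-0.2, 1.2, -0.5]
width: 0.0857
finger_force: 0.0
go dp [0.   0.15 0.12] yaw -0.003 | tool angle 0.097 tcp [ 0.5198 -0.3085  0.3212] q6 0.89 F [-0.2  1.2 -0.5] w 0.0857 t 13.7
case_a x 0.4353 y -0.2593 yaw -0.264 cost 0.066 [(0.83, 1.4)]
case_b x 0.4324 y -0.3836 yaw -0.050 cost 0.066 [(0.65, 1.4)]
case_c x 0.6039 y -0.2310 yaw 0.114 cost 0.042 [(0.68, 18.6)]
case_d x 0.5830 y -0.3836 yaw 0.271 cost 0.044 [(0.64, 3.9)]
```

View pics/w3.png

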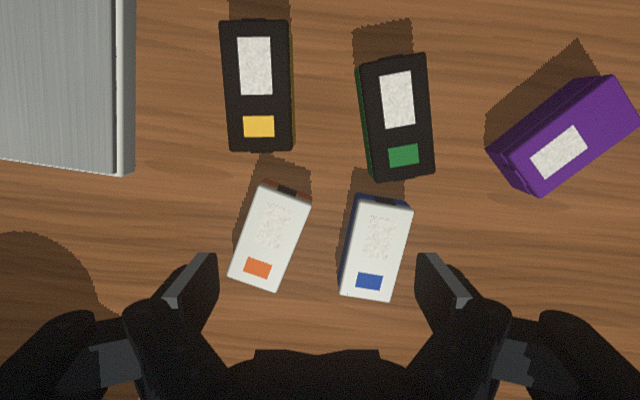

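Yellow lies at about (257,86), green (395,116), orange (270,237), blue (376,248), and the purple look-alike is at the right. The yellow case seems shifted about 12 mm since the last fit, so I am verifying it.

```bash
python3 - <<'E'
from h import *
c=cams.camera_params("wrist")
print(ray(np.array([[257,86.],[220,22],[290,20],[294,149],[229,151]]),c,.06).round(4))
p=locate("case_c",(.604,-.231,.03),cams_=("wrist",)); locate("case_c",(.604,-.231,.03),cams_=("scene",))
go(p[0],p[1],.2,p[2])
E
```

```text
[[ 0.6026 -0.2417  0.06  ]
 [ 0.6542 -0.2055  0.06  ]
 [ 0.6622 -0.2686  0.06  ]
 [ 0.5465 -0.2816  0.06  ]
 [ 0.538  -0.2169  0.06  ]]
case_c x 0.6094 y -0.2167 yaw 0.116 cost 0.041 [(0.89, 22.7)]
case_c x 0.6090 y -0.2192 yaw 0.031 cost 0.090 [(0.73, 4.8)]
go dp [ 9.77 -8.23 12.18] yaw -0.018 | tool angle 0.098 tcp [ 0.5202 -0.3082  0.3218] q6 0.89 F [-1.4  0.1  0.6] w 0.0852 t 14.4
```

The case is being knocked right now, because the fits drift between pictures. I'll wait briefly and measure again.

```bash
python3 -m pendant '[{"hand":1,"dp":[6,-6,3],"yaw":0},{"hand":1,"dp":[6,-6,3],"yaw":0},{"hand":1,"dp":[6,-6,3],"yaw":0},{"hand":1,"dp":[6,-6,3],"yaw":0},{"hand":1,"dp":[6,-6,3],"yaw":0},{"hand":1,"dp":[6,-6,3],"yaw":0}]'; python3 - <<'E'
from h import *
im=cams.camera("wrist"); cv2.imwrite("pics/w4.png",im[:,:,::-1])
for i in range(2): p=locate("case_c",(.609,-.217,.03),cams_=("wrist",))
go(p[0],p[1],.2,p[2])
E
```

```text
time_s: 15.12
tcp_pos: [0.5737, -0.2434, 0.2922]
eef_rot: [0.0, 0.999, 0.048, 0.0]
ft_force: [0.1, -0.2, 0.7]
width: 0.0856
finger_force: 0.0
case_c x 0.6102 y -0.2163 yaw 0.106 cost 0.058 [(0.65, 4.1)]
case_c x 0.6103 y -0.2161 yaw 0.103 cost 0.044 [(0.67, 4.3)]
go dp [ 3.88 -2.31  9.19] yaw -0.006 | tool angle 0.098 tcp [ 0.574  -0.2429  0.2919] q6 1.02 F [ 0.4  0.5 -1.4] w 0.0854 t 15.4
```

View pics/w4.png

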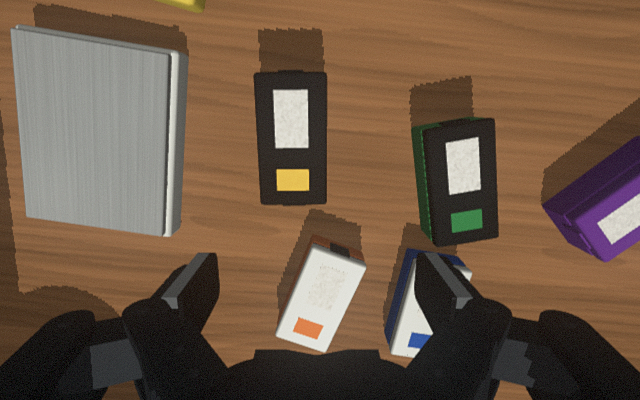

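Yellow now rests with its centre at about (291,138), clear of the pan and the other cases.

```bash
python3 -m pendant '[{"hand":1,"dp":[3.9,-2.3,4],"yaw":0},{"hand":1,"dp":[3.9,-2.3,10],"yaw":0},{"hand":1,"dp":[3.9,-2.3,15],"yaw":0},{"hand":1,"dp":[3.9,-2.3,19],"yaw":0},{"hand":1,"dp":[3.9,-2.3,20.6],"yaw":0},{"hand":1,"dp":[3.9,-2.3,20.6],"yaw":0},{"hand":-1,"dp":[3.9,-2.3,20.6],"yaw":0},{"hand":-1,"dp":[3.9,-2.3,20.6],"yaw":0},{"hand":-1,"dp":[3.9,-2.3,20.6],"yaw":0},{"hand":-1,"dp":[3.9,-2.3,20.6],"yaw":0}]'; python3 - <<'E'
from h import *
go(.5915,-.0235,.2,-.057)
E
```

```text
time_s: 16.62
tcp_pos: [0.6116, -0.2164, 0.0878]
eef_rot: [0.001, 0.999, 0.049, 0.001]
ft_force: [-0.5, 0.9, 8.2]
width: 0.0636
finger_force: 66.9
go dp [ -0.09 -19.38 -11.25] yaw 0.155 | tool angle 0.098 tcp [ 0.6116 -0.2164  0.0878] q6 1.09 F [-0.5  0.9  8.2] w 0.0636 t 16.6
```

```bash
python3 -m pendant '[{"hand":-1,"dp":[0,0,-4],"yaw":0},{"hand":-1,"dp":[0,0,-10],"yaw":0},{"hand":-1,"dp":[0,-5,-11.3],"yaw":0},{"hand":-1,"dp":[0,-11,-11.3],"yaw":0.1},{"hand":-1,"dp":[0,-17,-11.3],"yaw":0.155},{"hand":-1,"dp":[0,-19.4,-11.3],"yaw":0.155},{"hand":-1,"dp":[0,-19.4,-11.3],"yaw":0.155},{"hand":-1,"dp":[0,-19.4,-11.3],"yaw":0.155}]'; python3 - <<'E'
from h import *
go(.5915,-.0235,.128,-.057)
E
```

```text
time_s: 17.62
tcp_pos: [0.592, -0.0233, 0.1995]
eef_rot: [0.0, 1.0, -0.028, 0.001]
ft_force: [0.0, 0.4, -3.2]
width: 0.0634
finger_force: 68.5
go dp [-0.05  0.02  7.15] yaw 0.000 | tool angle -0.057 tcp [ 0.592  -0.0233  0.1995] q6 1.54 F [ 0.   0.4 -3.2] w 0.0634 t 17.6
```

```bash
python3 -m pendant '[{"hand":-1,"dp":[0,0,4],"yaw":0},{"hand":-1,"dp":[0,0,6.3],"yaw":0},{"hand":-1,"dp":[0,0,7.1],"yaw":0},{"hand":-1,"dp":[0,0,7.2],"yaw":0},{"hand":-1,"dp":[0,0,7.2],"yaw":0}]'
python3 -m pendant '[{"hand":1,"dp":[0,0,0],"yaw":0},{"hand":1,"dp":[0,0,0],"yaw":0},{"hand":1,"dp":[0,0,0],"yaw":0},{"hand":1,"dp":[0,0,-5],"yaw":0},{"hand":1,"dp":[0,0,-11],"yaw":0},{"hand":1,"dp":[-3,3,-17],"yaw":0},{"hand":1,"dp":[-6,3,-22],"yaw":0},{"hand":1,"dp":[-6,3,-22],"yaw":0},{"hand":1,"dp":[-6,3,-22],"yaw":0},{"hand":1,"dp":[-6,3,-22],"yaw":0}]'
python3 - <<'E'
from h import *
c=cams.camera_params("wrist")
im=cams.camera("wrist"); cv2.imwrite("pics/w5.png",im[:,:,::-1])
p=locate("case_c",(.5915,-.0235,.07),.04,cams_=("wrist",)); locate("case_c",(.5915,-.0235,.07),.04,cams_=("wrist","scene"))
go(.583,-.3836,.25,.271)
E
```

```text
time_s: 18.25
tcp_pos: [0.5921, -0.0236, 0.1274]
eef_rot: [0.0, 1.0, -0.029, 0.0]
ft_force: [-0.2, -1.2, -2.9]
width: 0.0633
finger_force: 68.6
time_s: 19.5
tcp_pos: [0.5301, -0.0493, 0.3455]
eef_rot: [-0.0, 1.0, -0.028, -0.001]
ft_force: [0.6, 0.1, -0.1]
width: 0.0857
finger_force: 0.0
case_c x 0.5903 y -0.0228 yaw -0.054 cost 0.046 [(0.6, 4.2)]
case_c x 0.5882 y -0.0222 yaw -0.057 cost 0.098 [(0.66, 4.2), (0.58, 0.7)]
go dp [ 7.2  33.07  9.62] yaw -0.328 | tool angle -0.057 tcp [ 0.5301 -0.0494  0.3463] q6 1.48 F [-0.1  0.1 -0.4] w 0.0854 t 19.9
```

View pics/w5.png

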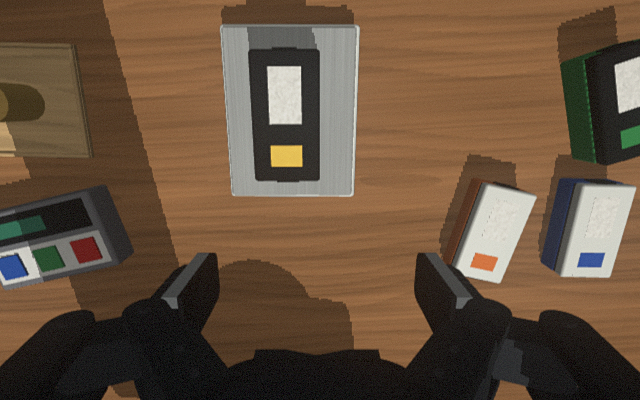

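Yellow stands square and centred on the pan, with its lid centre near (285,115). Green is next.

```bash
python3 -m pendant '[{"hand":1,"dp":[7.2,33.1,9.6],"yaw":-0.328},{"hand":1,"dp":[7.2,33.1,9.6],"yaw":-0.328},{"hand":1,"dp":[7.2,33.1,9.6],"yaw":-0.328},{"hand":1,"dp":[7.2,33.1,9.6],"yaw":-0.328},{"hand":1,"dp":[7.2,33.1,9.6],"yaw":-0.328},{"hand":1,"dp":[7.2,33.1,9.6],"yaw":-0.328},{"hand":1,"dp":[7.2,33.1,9.6],"yaw":-0.328},{"hand":1,"dp":[7.2,33.1,9.6],"yaw":-0.328}]'; python3 - <<'E'
from h import *
p=locate("case_d",(.583,-.3836,.03),cams_=("wrist",),a0=.27); locate("case_d",(.583,-.3836,.03),cams_=("wrist","top"),a0=.27)
go(p[0],p[1],.085,p[2])
E
```

```text
time_s: 20.85
tcp_pos: [0.5828, -0.3837, 0.2504]
eef_rot: [-0.0, 0.991, 0.135, -0.0]
ft_force: [-0.4, 0.8, 0.6]
width: 0.0853
finger_force: 0.0
case_d x 0.5835 y -0.3838 yaw 0.278 cost 0.037 [(0.92, 0.6)]
case_d x 0.5834 y -0.3843 yaw 0.283 cost 0.144 [(0.73, 0.9), (0.8, 0.5)]
go dp [-0.    0.05 16.63] yaw -0.006 | tool angle 0.272 tcp [ 0.5833 -0.3833  0.2513] q6 0.67 F [ 0.8 -0.  -0.1] w 0.0856 t 21.1
```

```bash
python3 -m pendant '[{"hand":1,"dp":[0,0,6],"yaw":0},{"hand":1,"dp":[0,0,12],"yaw":0},{"hand":1,"dp":[0,0,16],"yaw":0},{"hand":1,"dp":[0,0,16.6],"yaw":0},{"hand":1,"dp":[0,0,16.6],"yaw":0},{"hand":-1,"dp":[0,0,16.6],"yaw":0},{"hand":-1,"dp":[0,0,16.6],"yaw":0},{"hand":-1,"dp":[0,0,16.6],"yaw":0},{"hand":-1,"dp":[0,0,16.6],"yaw":0}]'
python3 - <<'E'
from h import *
go(.591,-.023,.22,-.056)
E
```

```text
time_s: 22.28
tcp_pos: [0.584, -0.3847, 0.0872]
eef_rot: [0.001, 0.991, 0.135, 0.001]
ft_force: [-0.4, 0.7, 8.4]
width: 0.0633
finger_force: 66.3
go dp [ 10.38 -34.63 -13.35] yaw 0.327 | tool angle 0.271 tcp [ 0.584  -0.3847  0.0872] q6 0.67 F [-0.4  0.7  8.4] w 0.0633 t 22.3
```

```bash
python3 -m pendant '[{"hand":-1,"dp":[0,0,-5],"yaw":0},{"hand":-1,"dp":[0,0,-11],"yaw":0},{"hand":-1,"dp":[10.4,-34.6,-14],"yaw":0.327},{"hand":-1,"dp":[10.4,-34.6,-14],"yaw":0.327},{"hand":-1,"dp":[10.4,-34.6,-14],"yaw":0.327},{"hand":-1,"dp":[10.4,-34.6,-14],"yaw":0.327},{"hand":-1,"dp":[10.4,-34.6,-14],"yaw":0.327},{"hand":-1,"dp":[10.4,-34.6,-14],"yaw":0.327},{"hand":-1,"dp":[10.4,-34.6,-14],"yaw":0.327},{"hand":-1,"dp":[10.4,-34.6,-14],"yaw":0.327}]'; python3 - <<'E'
from h import *
p=locate("case_c",(.591,-.023,.07),.04,cams_=("top","scene"))
go(.591,-.023,.188,-.056)
E
```

```text
time_s: 23.52
tcp_pos: [0.5909, -0.0228, 0.2257]
eef_rot: [0.0, 1.0, -0.028, 0.001]
ft_force: [0.1, 0.9, -1.6]
width: 0.0633
finger_force: 67.6
case_c x 0.5874 y -0.0263 yaw -0.160 cost 0.509 [(0.67, 15.1), (0.91, 2.2)]
go dp [ 0.03 -0.09  3.69] yaw -0.002 | tool angle -0.058 tcp [ 0.5907 -0.0239  0.2249] q6 1.54 F [-0.6  0.4 -2.5] w 0.0633 t 23.7
```

```bash
python3 -m pendant '[{"hand":-1,"dp":[0,0,1.5],"yaw":0},{"hand":-1,"dp":[0,0,2.8],"yaw":0},{"hand":-1,"dp":[0,0,3.6],"yaw":0},{"hand":-1,"dp":[0,0,3.8],"yaw":0},{"hand":-1,"dp":[0,0,3.8],"yaw":0}]'
python3 -m pendant '[{"hand":1,"dp":[0,0,0],"yaw":0},{"hand":1,"dp":[0,0,0],"yaw":0},{"hand":1,"dp":[0,0,0],"yaw":0},{"hand":1,"dp":[0,0,-5],"yaw":0},{"hand":1,"dp":[0,0,-11],"yaw":0},{"hand":1,"dp":[-3,3,-16],"yaw":0},{"hand":1,"dp":[-6,3,-18],"yaw":0},{"hand":1,"dp":[-6,3,-18],"yaw":0},{"hand":1,"dp":[-6,3,-18],"yaw":0},{"hand":1,"dp":[-6,3,-18],"yaw":0}]'
python3 - <<'E'
from h import *
p=locate("case_d",(.591,-.023,.13),.10,cams_=("wrist",)); locate("case_a",(.4353,-.2593,.02),0,cams_=("wrist",))
go(.4353,-.2593,.25,-.264)
E
```

```text
time_s: 24.35
tcp_pos: [0.5901, -0.0228, 0.1871]
eef_rot: [-0.0, 1.0, -0.028, -0.001]
ft_force: [-8.0, 0.1, 16.6]
width: 0.0635
finger_force: 69.9
time_s: 25.6
tcp_pos: [0.5295, -0.0492, 0.3658]
eef_rot: [-0.0, 1.0, -0.028, -0.001]
ft_force: [0.0, -0.0, 0.0]
width: 0.0852
finger_force: 0.0
case_d x 0.5886 y -0.0220 yaw -0.042 cost 0.036 [(0.97, 4.1)]
case_a x 0.4360 y -0.2576 yaw -0.284 cost 0.073 [(0.67, 1.6)]
go dp [-8.2  21.5  11.62] yaw 0.208 | tool angle -0.056 tcp [ 0.5293 -0.0493  0.3661] q6 1.48 F [-0.4  0.3  0.6] w 0.0854 t 25.8
```

```bash
python3 -m pendant '[{"hand":1,"dp":[-8.2,21.5,11.6],"yaw":0.215},{"hand":1,"dp":[-8.2,21.5,11.6],"yaw":0.215},{"hand":1,"dp":[-8.2,21.5,11.6],"yaw":0.215},{"hand":1,"dp":[-8.2,21.5,11.6],"yaw":0.215},{"hand":1,"dp":[-8.2,21.5,11.6],"yaw":0.215},{"hand":1,"dp":[-8.2,21.5,11.6],"yaw":0.215},{"hand":1,"dp":[-8.2,21.5,11.6],"yaw":0.215}]'; python3 - <<'E'
from h import *
p=locate("case_a",(.4353,-.258,.02),cams_=("wrist",),a0=-.27); locate("case_a",(.4353,-.258,.02),cams_=("wrist","top"),a0=-.27)
go(p[0],p[1],.08,p[2])
E
```

```text
time_s: 26.68
tcp_pos: [0.4359, -0.2587, 0.2513]
eef_rot: [0.0, 0.991, -0.135, 0.0]
ft_force: [1.5, 0.4, -0.6]
width: 0.0851
finger_force: 0.0
case_a x 0.4359 y -0.2592 yaw -0.271 cost 0.042 [(0.73, 1.3)]
case_a x 0.4365 y -0.2589 yaw -0.286 cost 0.244 [(0.95, 1.3), (0.85, 0.8)]
go dp [4.000e-02 1.000e-02 1.711e+01] yaw 0.001 | tool angle -0.270 tcp [ 0.4355 -0.259   0.2511] q6 1.24 F [-0.8 -0.9 -0.5] w 0.0854 t 27.0
```

```bash
python3 -m pendant '[{"hand":1,"dp":[0,0,6],"yaw":0},{"hand":1,"dp":[0,0,12],"yaw":0},{"hand":1,"dp":[0,0,16],"yaw":0},{"hand":1,"dp":[0,0,16.9],"yaw":0},{"hand":1,"dp":[0,0,16.9],"yaw":0},{"hand":-1,"dp":[0,0,16.9],"yaw":0},{"hand":-1,"dp":[0,0,16.9],"yaw":0},{"hand":-1,"dp":[0,0,16.9],"yaw":0},{"hand":-1,"dp":[0,0,16.9],"yaw":0}]'
python3 - <<'E'
from h import *
go(.590,-.0225,.275,-.052)
E
```

```text
time_s: 28.1
tcp_pos: [0.4359, -0.2599, 0.0836]
eef_rot: [0.001, 0.991, -0.135, 0.001]
ft_force: [0.4, 1.3, 11.2]
width: 0.0633
finger_force: 63.9
go dp [  8.53 -26.99 -19.14] yaw -0.219 | tool angle -0.271 tcp [ 0.4359 -0.2599  0.0836] q6 1.24 F [ 0.4  1.3 11.2] w 0.0633 t 28.1
```

```bash
python3 -m pendant '[{"hand":-1,"dp":[0,0,-6],"yaw":0},{"hand":-1,"dp":[0,0,-12],"yaw":0},{"hand":-1,"dp":[0,0,-18],"yaw":0},{"hand":-1,"dp":[8.5,-27,-19.5],"yaw":-0.219},{"hand":-1,"dp":[8.5,-27,-19.5],"yaw":-0.219},{"hand":-1,"dp":[8.5,-27,-19.5],"yaw":-0.219},{"hand":-1,"dp":[8.5,-27,-19.5],"yaw":-0.219},{"hand":-1,"dp":[8.5,-27,-19.5],"yaw":-0.219},{"hand":-1,"dp":[8.5,-27,-19.5],"yaw":-0.219},{"hand":-1,"dp":[8.5,-27,-19.5],"yaw":-0.219}]'; python3 - <<'E'
from h import *
go(.590,-.0225,.238,-.052)
E
```

```text
time_s: 29.35
tcp_pos: [0.5889, -0.0224, 0.2774]
eef_rot: [0.0, 1.0, -0.026, 0.0]
ft_force: [-0.2, -0.3, -2.0]
width: 0.0631
finger_force: 68.7
go dp [0.11 0.01 3.94] yaw 0.000 | tool angle -0.052 tcp [ 0.5889 -0.0224  0.2774] q6 1.53 F [-0.2 -0.3 -2. ] w 0.0631 t 29.4
```

```bash
python3 -m pendant '[{"hand":-1,"dp":[0,0,1.5],"yaw":0},{"hand":-1,"dp":[0,0,2.8],"yaw":0},{"hand":-1,"dp":[0,0,3.7],"yaw":0},{"hand":-1,"dp":[0,0,3.9],"yaw":0},{"hand":-1,"dp":[0,0,3.9],"yaw":0}]'
python3 -m pendant '[{"hand":1,"dp":[0,0,0],"yaw":0},{"hand":1,"dp":[0,0,0],"yaw":0},{"hand":1,"dp":[0,0,0],"yaw":0},{"hand":1,"dp":[0,0,-5],"yaw":0},{"hand":1,"dp":[0,0,-11],"yaw":0},{"hand":1,"dp":[-3,3,-16],"yaw":0},{"hand":1,"dp":[-6,3,-18],"yaw":0},{"hand":1,"dp":[-6,3,-18],"yaw":0},{"hand":1,"dp":[-6,3,-18],"yaw":0},{"hand":1,"dp":[-6,3,-18],"yaw":0}]'
python3 - <<'E'
from h import *
p=locate("case_a",(.59,-.022,.17),.154,cams_=("wrist",)); locate("case_b",(.432,-.3836,.02),0,cams_=("wrist",))
go(.4324,-.3836,.25,-.05)
E
```

```text
time_s: 29.98
tcp_pos: [0.5891, -0.0224, 0.2377]
eef_rot: [0.0, 1.0, -0.026, -0.0]
ft_force: [-4.0, -0.8, 7.6]
width: 0.0628
finger_force: 69.8
time_s: 31.22
tcp_pos: [0.5283, -0.0488, 0.4168]
eef_rot: [-0.0, 1.0, -0.026, -0.001]
ft_force: [0.0, 0.3, -0.5]
width: 0.0853
finger_force: 0.0
case_a x 0.5880 y -0.0216 yaw -0.062 cost 0.042 [(0.95, 3.8)]
case_b x 0.4322 y -0.3821 yaw -0.075 cost 0.071 [(0.86, 2.2)]
go dp [-7.8  33.93 16.72] yaw -0.002 | tool angle -0.052 tcp [ 0.5281 -0.0488  0.4171] q6 1.47 F [-0.3  0.1 -0.2] w 0.0851 t 31.4
```

```bash
python3 -m pendant '[{"hand":1,"dp":[-7.8,33.9,16.7],"yaw":0.02},{"hand":1,"dp":[-7.8,33.9,16.7],"yaw":0.02},{"hand":1,"dp":[-7.8,33.9,16.7],"yaw":0.02},{"hand":1,"dp":[-7.8,33.9,16.7],"yaw":0.02},{"hand":1,"dp":[-7.8,33.9,16.7],"yaw":0.02},{"hand":1,"dp":[-7.8,33.9,16.7],"yaw":0.02},{"hand":1,"dp":[-7.8,33.9,16.7],"yaw":0.02},{"hand":1,"dp":[-7.8,33.9,16.7],"yaw":0.02},{"hand":1,"dp":[-7.8,33.9,16.7],"yaw":0.02}]'; python3 - <<'E'
from h import *
p=locate("case_b",(.4322,-.383,.02),cams_=("wrist",),a0=-.07); p=locate("case_b",(.4322,-.383,.02),cams_=("wrist",),a0=-.07)
go(p[0],p[1],.082,p[2])
E
```

```text
time_s: 32.55
tcp_pos: [0.4329, -0.3824, 0.2513]
eef_rot: [0.0, 0.999, -0.036, 0.0]
ft_force: [-0.1, -1.2, 0.8]
width: 0.0854
finger_force: 0.0
case_b x 0.4331 y -0.3841 yaw -0.072 cost 0.051 [(0.66, 1.2)]
case_b x 0.4322 y -0.3841 yaw -0.077 cost 0.039 [(0.63, 1.1)]
go dp [-0.07  0.14 16.94] yaw 0.006 | tool angle -0.071 tcp [ 0.4329 -0.3826  0.2514] q6 0.87 F [ 0.1 -0.2  0.8] w 0.0856 t 32.8
```

```bash
python3 -m pendant '[{"hand":1,"dp":[0,0.1,6],"yaw":0},{"hand":1,"dp":[0,0.1,12],"yaw":0},{"hand":1,"dp":[0,0.1,16],"yaw":0},{"hand":1,"dp":[0,0.1,16.9],"yaw":0},{"hand":1,"dp":[0,0.1,16.9],"yaw":0},{"hand":-1,"dp":[0,0.1,16.9],"yaw":0},{"hand":-1,"dp":[0,0.1,16.9],"yaw":0},{"hand":-1,"dp":[0,0.1,16.9],"yaw":0},{"hand":-1,"dp":[0,0.1,16.9],"yaw":0}]'
python3 - <<'E'
from h import *
go(.590,-.0222,.32,-.054)
E
```

```text
time_s: 33.88
tcp_pos: [0.433, -0.3851, 0.0838]
eef_rot: [0.001, 0.999, -0.036, 0.001]
ft_force: [0.3, 1.8, 8.8]
width: 0.0633
finger_force: 65.0
go dp [ 13.09 -37.28 -23.66] yaw -0.018 | tool angle -0.072 tcp [ 0.433  -0.3851  0.0838] q6 0.86 F [0.3 1.8 8.8] w 0.0633 t 33.9
```

```bash
python3 -m pendant '[{"hand":-1,"dp":[0,0,-6],"yaw":0},{"hand":-1,"dp":[0,0,-12],"yaw":0},{"hand":-1,"dp":[0,0,-18],"yaw":0},{"hand":-1,"dp":[0,0,-23.7],"yaw":0},{"hand":-1,"dp":[13,-37.2,-23.9],"yaw":-0.018},{"hand":-1,"dp":[13,-37.2,-23.9],"yaw":-0.018},{"hand":-1,"dp":[13,-37.2,-23.9],"yaw":-0.018},{"hand":-1,"dp":[13,-37.2,-23.9],"yaw":-0.018},{"hand":-1,"dp":[13,-37.2,-23.9],"yaw":-0.018}]'; python3 -m pendant '[{"hand":-1,"dp":[3,-8.4,0],"yaw":0},{"hand":-1,"dp":[3,-8.4,0],"yaw":0}]'; python3 - <<'E'
from h import *
go(.590,-.0222,.28,-.054)
E
```

```text
time_s: 35.0
tcp_pos: [0.5567, -0.0956, 0.3219]
eef_rot: [0.0, 1.0, -0.027, 0.001]
ft_force: [0.9, -0.8, -2.5]
width: 0.0629
finger_force: 68.7
time_s: 35.25
tcp_pos: [0.5915, -0.0122, 0.3217]
eef_rot: [-0.0, 1.0, -0.026, 0.001]
ft_force: [0.5, -1.2, -2.4]
width: 0.0632
finger_force: 68.7
go dp [-0.11  1.01  4.17] yaw 0.002 | tool angle -0.052 tcp [ 0.5915 -0.0122  0.3217] q6 1.55 F [ 0.5 -1.2 -2.4] w 0.0632 t 35.2
```

```bash
python3 -m pendant '[{"hand":-1,"dp":[-0.1,1,0],"yaw":0},{"hand":-1,"dp":[-0.1,1,0],"yaw":0},{"hand":-1,"dp":[-0.1,1,0],"yaw":0}]'; python3 - <<'E'
from h import *
go(.590,-.0222,.28,-.054)
E
```

```text
time_s: 35.62
tcp_pos: [0.589, -0.0261, 0.3208]
eef_rot: [0.0, 1.0, -0.028, 0.0]
ft_force: [0.2, -0.0, -2.2]
width: 0.0629
finger_force: 68.7
go dp [ 0.08 -0.4   4.08] yaw -0.002 | tool angle -0.056 tcp [ 0.589  -0.0261  0.3208] q6 1.53 F [ 0.2 -0.  -2.2] w 0.0629 t 35.6
```

```bash
python3 -m pendant '[{"hand":-1,"dp":[0.1,-0.4,0],"yaw":0},{"hand":-1,"dp":[0.1,-0.4,1.5],"yaw":0},{"hand":-1,"dp":[0.1,-0.4,2.8],"yaw":0},{"hand":-1,"dp":[0.1,-0.4,3.8],"yaw":0},{"hand":-1,"dp":[0.1,-0.4,4],"yaw":0},{"hand":-1,"dp":[0.1,-0.4,4],"yaw":0}]'
python3 -m pendant '[{"hand":1,"dp":[0,0,0],"yaw":0},{"hand":1,"dp":[0,0,0],"yaw":0},{"hand":1,"dp":[0,0,0],"yaw":0},{"hand":1,"dp":[0,0,-5],"yaw":0},{"hand":1,"dp":[0,0,-11],"yaw":0},{"hand":1,"dp":[-4,3,-15],"yaw":0},{"hand":1,"dp":[-8,3,-17],"yaw":0},{"hand":1,"dp":[-8,3,-17],"yaw":0},{"hand":1,"dp":[-8,3,-17],"yaw":0},{"hand":1,"dp":[-8,3,-17],"yaw":0}]'
python3 - <<'E'
from h import *
im=cams.camera("wrist"); cv2.imwrite("pics/w6.png",im[:,:,::-1])
im=cams.camera("scene"); cv2.imwrite("pics/s6.png",cv2.resize(im[100:300,200:440,::-1],None,fx=3,fy=3))
p=locate("case_b",(.59,-.022,.217),.196,cams_=("wrist",))
for q in("case_c_mid","case_d_mid","case_a_mid","case_b_mid","weight_mid"): print(q,[(np.round(d["point"],3),round(float(d["p"]),2)) for d in cams.tip_of("scene",q)[:2]])
go(.4382,.2882,.30,.18)
E
```

```text
time_s: 36.38
tcp_pos: [0.5904, -0.0213, 0.28]
eef_rot: [0.0, 1.0, -0.027, -0.0]
ft_force: [-0.6, -0.7, -0.9]
width: 0.0629
finger_force: 68.8
time_s: 37.62
tcp_pos: [0.5095, -0.0469, 0.4496]
eef_rot: [-0.0, 1.0, -0.027, -0.001]
ft_force: [0.2, -0.3, -0.2]
width: 0.0855
finger_force: 0.0
case_b x 0.5885 y -0.0208 yaw -0.055 cost 0.037 [(0.8, 7.1)]
case_c_mid [(array([ 0.591, -0.025,  0.074]), 0.89), (array([0.429, 0.337, 0.038]), 0.36)]
case_d_mid [(array([ 0.586, -0.564,  0.029]), 0.85), (array([ 0.591, -0.024,  0.128]), 0.74)]
case_a_mid [(array([ 0.586, -0.024,  0.178]), 0.57), (array([ 0.8  , -0.094,  0.002]), 0.41)]
case_b_mid [(array([ 0.583, -0.016,  0.218]), 0.7), (array([0.43 , 0.336, 0.036]), 0.29)]
weight_mid [(array([0.618, 0.292, 0.027]), 0.78)]
go dp [ -8.89 -33.08  15.03] yaw -0.234 | tool angle -0.054 tcp [ 0.5091 -0.0469  0.4502] q6 1.47 F [-0.  -1.  -0.5] w 0.0855 t 38.1
```

View pics/s6.png

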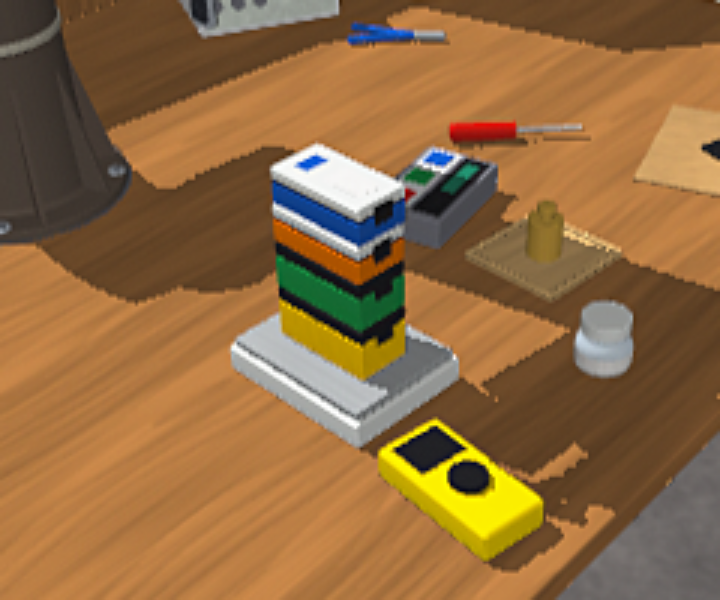

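View pics/w6.png

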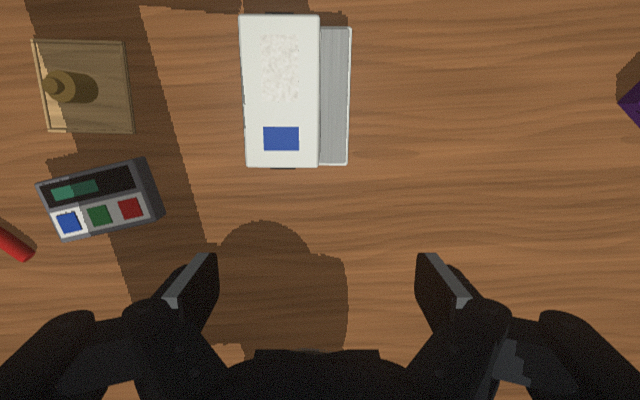

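The column stands square (yellow, green, orange, blue from the bottom), and the weight is upright in its tray. Next comes the log key.

```bash
python3 -m pendant '[{"hand":-1,"dp":[-5,-3,0],"yaw":0},{"hand":-1,"dp":[-8.9,-33.1,4],"yaw":-0.234},{"hand":-1,"dp":[-8.9,-33.1,8],"yaw":-0.234},{"hand":-1,"dp":[-8.9,-33.1,15],"yaw":-0.234},{"hand":-1,"dp":[-8.9,-33.1,15],"yaw":-0.234},{"hand":-1,"dp":[-8.9,-33.1,15],"yaw":-0.234},{"hand":-1,"dp":[-8.9,-33.1,15],"yaw":-0.234},{"hand":-1,"dp":[-8.9,-33.1,15],"yaw":-0.234},{"hand":-1,"dp":[-8.9,-33.1,15],"yaw":-0.234}]'; python3 - <<'E'
from h import *
go(.4382,.2882,.122,.18)
cams.camera("wrist"); print([(np.round(d["point"],3),d["p"]) for d in cams.tip_of("wrist","log_key")[:2]])
E
```

```text
time_s: 39.2
tcp_pos: [0.4382, 0.2881, 0.3007]
eef_rot: [0.0, 0.996, 0.09, 0.0]
ft_force: [0.4, -0.8, -0.6]
width: 0.0001
finger_force: 0.0
go dp [ 0.000e+00 -1.000e-02  1.787e+01] yaw 0.000 | tool angle 0.180 tcp [0.4382 0.2881 0.3007] q6 1.91 F [ 0.4 -0.8 -0.6] w 0.0001 t 39.2
[(array([0.436, 0.294, 0.038]), 0.89)]
```

```bash
python3 -m pendant '[{"hand":-1,"dp":[0,0,6],"yaw":0},{"hand":-1,"dp":[0,0,12],"yaw":0},{"hand":-1,"dp":[0,0,16.5],"yaw":0},{"hand":-1,"dp":[0,0,17.9],"yaw":0},{"hand":-1,"dp":[0,0,18.2],"yaw":0},{"hand":-1,"dp":[0,0,18.3],"yaw":0},{"hand":-1,"dp":[0,0,18.3],"yaw":0}]'; python3 - <<'E'
from h import *
go(.4382,.2882,.1150,.18)
E
```

```text
time_s: 40.17
tcp_pos: [0.4388, 0.2888, 0.1188]
eef_rot: [-0.001, 0.996, 0.09, 0.001]
ft_force: [0.3, -0.0, -0.1]
width: -0.0003
finger_force: 0.0
go dp [-0.07  0.05  0.38] yaw -0.000 | tool angle 0.180 tcp [0.4388 0.2888 0.1188] q6 1.92 F [ 0.3 -0.  -0.1] w -0.0003 t 40.2
```

```bash
python3 -m pendant '[{"hand":-1,"dp":[0,0,0.1],"yaw":0},{"hand":-1,"dp":[0,0,0.2],"yaw":0},{"hand":-1,"dp":[0,0,0.3],"yaw":0},{"hand":-1,"dp":[0,0,0.35],"yaw":0},{"hand":-1,"dp":[0,0,0.35],"yaw":0}]'; python3 -m pendant '[{"hand":-1,"dp":[0,0,0.05],"yaw":0},{"hand":-1,"dp":[0,0,0.05],"yaw":0},{"hand":-1,"dp":[0,0,0.05],"yaw":0}]'
```

```text
time_s: 40.8
tcp_pos: [0.4384, 0.2886, 0.1144]
eef_rot: [-0.0, 0.996, 0.09, 0.0]
ft_force: [-2.5, -0.3, 14.7]
width: -0.0001
finger_force: 7.4
time_s: 41.18
tcp_pos: [0.4384, 0.2886, 0.1142]
eef_rot: [-0.0, 0.996, 0.09, 0.001]
ft_force: [-3.1, -1.7, 22.8]
width: 0.0001
finger_force: 11.3
```

```bash
python3 -m pendant '[{"hand":-1,"dp":[0,0,-5],"yaw":0},{"hand":-1,"dp":[0,0,-11],"yaw":0},{"hand":-1,"dp":[0,0,-17],"yaw":0},{"hand":-1,"dp":[0,0,-23],"yaw":0},{"hand":-1,"dp":[0,0,-25],"yaw":0},{"hand":-1,"dp":[0,0,-25],"yaw":0},{"hand":-1,"dp":[0,0,-25],"yaw":0}]'; python3 - <<'E'
from h import *
im=cams.camera("scene"); cv2.imwrite("pics/s7.png",cv2.resize(im[100:300,200:440,::-1],None,fx=3,fy=3))
for q in("case_c_mid","case_d_mid","case_a_mid","case_b_mid","weight_mid"): print(q,[(np.round(d["point"],3),round(float(d["p"]),2)) for d in cams.tip_of("scene",q)[:2]])
E
```

```text
time_s: 42.05
tcp_pos: [0.4376, 0.2881, 0.3622]
eef_rot: [0.0, 0.996, 0.09, -0.001]
ft_force: [-0.2, -0.4, -0.7]
width: -0.0001
finger_force: 0.0
case_c_mid [(array([ 0.594, -0.028,  0.071]), 0.57)]
case_d_mid [(array([ 0.593, -0.022,  0.125]), 0.83), (array([ 0.584, -0.564,  0.031]), 0.71)]
case_a_mid [(array([ 0.584, -0.021,  0.176]), 0.88)]
case_b_mid [(array([ 0.584, -0.019,  0.219]), 0.91)]
weight_mid [(array([ 0.801, -0.096,  0.002]), 0.67), (array([0.619, 0.295, 0.026]), 0.58)]
```

View pics/s7.png

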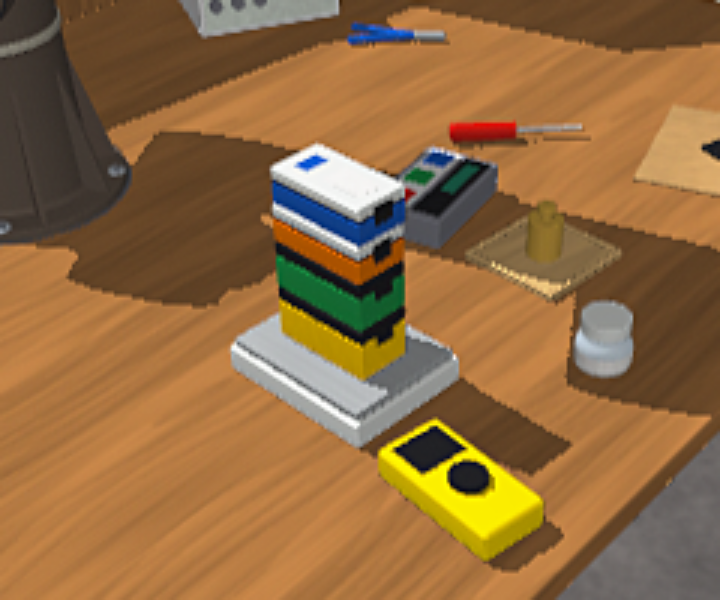

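The column is unchanged and square (crop about 270–405, 145–375), and the weight is in its tray. Handing in.

```bash
python3 -c "
from bench import ticket
print(ticket.close_job())"
```

```text
the job is handed in; nothing more can be done
None
```

The job is handed in (no verdict came back): the weight is upright in its tray, zero was pressed on the empty pan at about 8 N, all four cases stand in a square column with yellow at the bottom, and log was pressed at up to about 23 N, above the 6 to 12 N advised but under the 40 N limit.

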